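# Close the wiring ducts with their covers

## Robot

A 6-joint arm with a two-finger parallel gripper is mounted at the origin on the work surface. World frame = base frame: x ahead of the robot, y to its left, z up, the work surface at z = 0. Lengths are in mm, angles in rad, forces in N, time in s.
With the tool pointing down it reaches from about 325 to 775 mm from the base axis. Payload 5.5 kg.
Tool frame: the origin (TCP) lies midway between the tips of the shut fingers; the grasp point (between the pads) lies 19 mm behind it; z points along the fingers, x is the direction in which the jaws open and shut, and the axes are right-handed (so a half turn about z gives the same grasp; the last joint's range is limited). The gripper opens to 85 mm and grips with 20 to 120 N. Pads are 22 mm wide; open, the fingers measure 114 mm over their backs; the gripper's body (76 mm by 85 mm) begins 54 mm behind the grasp point. The pads swing forward as they close: fully open they stand 13 mm farther back than shut.
Start: joints at [1.188, 0.091, 1.231, -0, 1.82, -0.057], TCP at [192.045, 568.45, 209.575] pointing down, gripper open.
Joint ranges: [-2.87, 2.87], [-0.86, 2.18], [0.17, 2.46], [-1.51, 4.65], [0.06, 2.69], [-2.65, 2.65]. Speed limits (rad/s): [2.57, 2.57, 3.01, 3.14, 3.14, 3.14].

## Interface

Orientations are given as a 3x3 rotation matrix whose columns are the frame's x, y, z axes.
In Python, from station import get_obs, camera, camera_model, close_job, boxes_of, cut_out, place_of gives the robot as it stands.
- The arm moves only by the tool carry_out, never from a script. Its argument "plan" is a list of rows, each a list of 7 numbers: the shift along the tool's x, y, z each as a share of 200 mm, from -1 to 1, then the turn, a rotation vector about the tool's x, y, z each as a share of pi/2 rad, from -1 to 1, then the finger opening in mm, from 0 to 85.4. In form: [[x, y, z, ax, ay, az, hand], ...]. A call has 1 to 12 rows; each row is the pose to reach, as a shift and turn from the pose commanded when the call began, along the tool's axes at that moment; what a row does not reach only later rows make up. A row lasts 1/8 s, in which the tool goes at most 62.5 mm and 10.7 degrees, less where a joint would pass 70% of its speed; a pose out of reach is approached as far as the arm can. A call with a number of a shift or a turn outside -1 to 1 is refused whole. A call with a gripper value outside its range is refused whole. The fingers move at their own pace and stop on an object; the grip force is fixed at half the most. Time passes only in rows, so rows that repeat a pose let the fingers close. It gives the time, the measured TCP pose, the force and the opening at its end, in the units of the state.
- get_obs(): the state, without advancing time (a new reading comes with each control period).
- camera(name): name is "side" or "top"; returns the picture (480x640x3 uint8, blue, green, red); there is no depth.
- camera_model(name): a dict with "K" (3x3 intrinsics, pixels), "R" (3x3) and "t" (3): a world point X has camera coordinates R X + t. Camera axes: x right, y down, z forward; pixel columns grow to the right and rows downward; lengths in mm; the calibration is good to about 2 mm. A picture is of the moment at which its call begins. camera_model takes no time and is no camera call.
- close_job(): hands the job in, once; it reports no verdict.
Trained networks look in the newest picture that a camera, given by its name, has taken for a name from the list of things; names that differ only in an ending like _2 or _b are one class to them, and where a whole thing is asked for, a point or a joint stands for the part that bears it (a point fixed in the world has none). Each returns a list of dicts, best first, with "p" (0 to 1); they miss things now and then, are a little off and sometimes report something else, mostly with a low value. They report only what shows in the picture. A call takes as long as a camera call. They do not tell look-alikes from the thing itself.
- boxes_of(name, camera): "pixel" ([column, row] in pixels, amid what is visible of it).
- cut_out(name, camera): "region" (480x640 bool, what is visible of it) and "pixel" ([column, row] in pixels, amid what is visible of it).
- place_of(name, camera): "pixel" ([column, row] in pixels: a listed point, or the origin of a listed thing).
The state is a dict: "time": time; "joints": joint angles; "dq": joint speeds; "tau": joint torques, N m; "ee_pos": TCP position; "ee_rot": TCP orientation; "contact_force": force on the tool from outside, world axes, zero at the start; "wrist_torque": the same for the moment, N m; "width": finger opening in mm.
Only numpy, scipy, OpenCV 4.12 (cv2) and the standard library are available. Lean on these libraries where they do the work, as an engineer would, in place of code of your own. Each camera call takes 0.05 s, during which the arm holds its last target. There are 200 camera calls.

## Task

Close the four open wiring ducts on the mounting plate: pick the four plastic duct covers off the black mat one after another and set each on the duct of its own colour, length and width, pushed fully down over both walls and with its ends level with the duct's to within a centimetre. Leave the power supply and the offcut of metal rail where they lie.

Things in the scene. Friction and masses are not known exactly. Their poses are not given: they have to be found in the camera images.
- cover_long_mid (a point): The long grey duct cover: a loose grey plastic channel, open side down, 180 mm long, 49 mm wide outside, 44 mm between its side lips, 16 mm high (top and lips 2.5 mm thick, ends open), on the black mat, which is 2 mm thick. Point: its centre, half-way up (8 mm above its lower edges); x along its length, y across, z up.
- cover_short_mid (a point): The short grey duct cover: a loose grey plastic channel, open side down, 110 mm long, 49 mm wide outside, 44 mm between its side lips, 16 mm high (top and lips 2.5 mm thick, ends open), on the black mat, which is 2 mm thick. Point: its centre, half-way up (8 mm above its lower edges); x along its length, y across, z up.
- cover_blue_mid (a point): The blue duct cover: a loose blue plastic channel, open side down, 140 mm long, 49 mm wide outside, 44 mm between its side lips, 16 mm high (top and lips 2.5 mm thick, ends open), on the black mat, which is 2 mm thick. Point: its centre, half-way up (8 mm above its lower edges); x along its length, y across, z up.
- cover_narrow_mid (a point): The narrow grey duct cover: a loose grey plastic channel, open side down, 140 mm long, 34 mm wide outside, 29 mm between its side lips, 16 mm high (top and lips 2.5 mm thick, ends open), on the black mat, which is 2 mm thick. Point: its centre, half-way up (8 mm above its lower edges); x along its length, y across, z up.
- duct_long_mouth (a point): Open long grey wiring duct: grey slotted trough fixed on the metal plate, 180 mm long, 40 mm wide (about 34 at the very top, a lead-in). Point: centre of its open top, 63 mm above the table; x along its length, z up. Its cover drops on by its own weight, no snap; once on, the cover's centre is 5.5 mm below this point. Ducts stand 90+ mm apart between centres; terminals between them reach 47 mm.
- duct_short_mouth (a point): Open short grey wiring duct: grey slotted trough fixed on the metal plate, 110 mm long, 40 mm wide (about 34 at the very top, a lead-in). Point: centre of its open top, 63 mm above the table; x along its length, z up. Its cover drops on by its own weight, no snap; once on, the cover's centre is 5.5 mm below this point. Ducts stand 90+ mm apart between centres; terminals between them reach 47 mm.
- duct_blue_mouth (a point): Open blue wiring duct: blue slotted trough fixed on the metal plate, 140 mm long, 40 mm wide (about 34 at the very top, a lead-in). Point: centre of its open top, 63 mm above the table; x along its length, z up. Its cover drops on by its own weight, no snap; once on, the cover's centre is 5.5 mm below this point. Ducts stand 90+ mm apart between centres; terminals between them reach 47 mm.
- duct_narrow_mouth (a point): Open narrow grey wiring duct: grey slotted trough fixed on the metal plate, 140 mm long, 25 mm wide (about 19 at the very top, a lead-in). Point: centre of its open top, 63 mm above the table; x along its length, z up. Its cover drops on by its own weight, no snap; once on, the cover's centre is 5.5 mm below this point. Ducts stand 90+ mm apart between centres; terminals between them reach 47 mm.
- psu_mid (a point): Bystander: a metal power supply with a blue stripe lying on its side, 113 x 125 mm and 40 mm high, on the table. The point is its centre; x along the 113 mm, y along the 125 mm.
- rail_offcut_mid (a point): Bystander: a loose 160 mm offcut of slotted steel mounting rail, 35 mm wide and 7.5 mm high, on the table beyond the mat. The point is its centre; x runs along its length.
Things that resemble listed ones, but are neither listed nor needed, are in the scene too. Of the things like the part that bears cover_blue_mid, leave any that is turquoise; of the rest the larger one is meant.

How it is judged (in metres and radians):
At the end, for the whole second after the job is handed in: Each cover is on the duct of its own colour, length and width: centres within 12 mm from above, cover centre 2.5 to 9 mm below the rim (lips over both walls), lengthwise axes within 0.08 rad, level within 0.05 rad, released and at rest; power supply and rail offcut not moved over 15 mm (horizontal distance between cover_long_mid and duct_long_mouth below 0.012 m and z of cover_long_mid in the frame of duct_long_mouth between -0.009 and -0.0025 m and angle between the x axis of cover_long_mid and the x axis of duct_long_mouth, either way round below 0.08 rad and angle between each of cover_long_mid, cover_short_mid, cover_blue_mid, cover_narrow_mid's own z axis and vertical below 0.05 rad and linear speed of each of cover_long, cover_short, cover_blue, cover_narrow below 0.02 m/s and horizontal distance between cover_short_mid and duct_short_mouth below 0.012 m and z of cover_short_mid in the frame of duct_short_mouth between -0.009 and -0.0025 m and angle between the x axis of cover_short_mid and the x axis of duct_short_mouth, either way round below 0.08 rad and horizontal distance between cover_blue_mid and duct_blue_mouth below 0.012 m and z of cover_blue_mid in the frame of duct_blue_mouth between -0.009 and -0.0025 m and angle between the x axis of cover_blue_mid and the x axis of duct_blue_mouth, either way round below 0.08 rad and horizontal distance between cover_narrow_mid and duct_narrow_mouth below 0.012 m and z of cover_narrow_mid in the frame of duct_narrow_mouth between -0.009 and -0.0025 m and angle between the x axis of cover_narrow_mid and the x axis of duct_narrow_mouth, either way round below 0.08 rad); the robot touches nothing.
It fails at once if the power supply is moved by more than 15 mm (distance of psu_mid from where it was at the start of the episode above 0.015 m).
It fails at once if the rail offcut is moved by more than 15 mm (distance of rail_offcut_mid from where it was at the start of the episode above 0.015 m).
It also fails if it takes over 122 s, if anything falls off the work surface, if the arm or the gripper's body presses on something with over 40 N, if the wrist force passes 120 N, or if a joint passes its speed limit or range.

## Working session

There is one attempt and no reset: what is moved stays moved. The work goes in short steps, Python scripts to look and compute and a tool call to move; the robot and the scene stay as the last step left them, time stands still between calls to the robot, and variables do not carry over. Pictures are saved under pics/ and viewed, about 12 in all and at most 16, crops included, and the job is handed in when it is done.

Besides the shell and the picture viewer there is one more tool, called after "Request:" as name([rows], argument=value, ...), one row to a line, values as JSON. carry_out: Moves the arm, as the interface text tells. Its arguments: {"type":"object","properties":{"plan":{"type":"array","items":{"type":"array","items":{"type":"number"}}}},"required":["plan"]}

```bash
mkdir -p pics; ls
python3 - <<'E'
from station import *
import cv2
for n in("top","side"):
    cv2.imwrite(f"pics/{n}0.png",camera(n)); m=camera_model(n); print(n,m)
o=get_obs();print(o["ee_pos"],o["ee_rot"],o["width"],o["time"])
E
```

```text
pics
top {'K': array([[466.55705588,   0.        , 316.26697398],
       [  0.        , 466.55705588, 232.92704196],
       [  0.        ,   0.        ,   1.        ]]), 'R': array([[-0.00826994, -0.99996374,  0.00203122],
       [-0.98989961,  0.00789918, -0.1415499 ],
       [ 0.14152872, -0.00318131, -0.98992904]]), 't': array([ -41.37239116,  524.30774845, 1261.04028906])}
side {'K': array([[613.26100309,   0.        , 316.60214557],
       [  0.        , 613.26100309, 241.64867721],
       [  0.        ,   0.        ,   1.        ]]), 'R': array([[-0.9659303 , -0.25872989, -0.00612331],
       [-0.15568646,  0.59980765, -0.7848519 ],
       [ 0.20673745, -0.75715892, -0.61965312]]), 't': array([ 497.74506452,  170.74728668, 1561.71460416])}
[191.94806195 568.16178136 208.56484813] [[ 3.20125003e-01  9.47375087e-01 -6.53777765e-04]
 [ 9.47373674e-01 -3.20125657e-01 -1.63890046e-03]
 [-1.76194450e-03 -9.47188295e-05 -9.99998443e-01]] 85.51075620731946 0.1
```

View pics/top0.png

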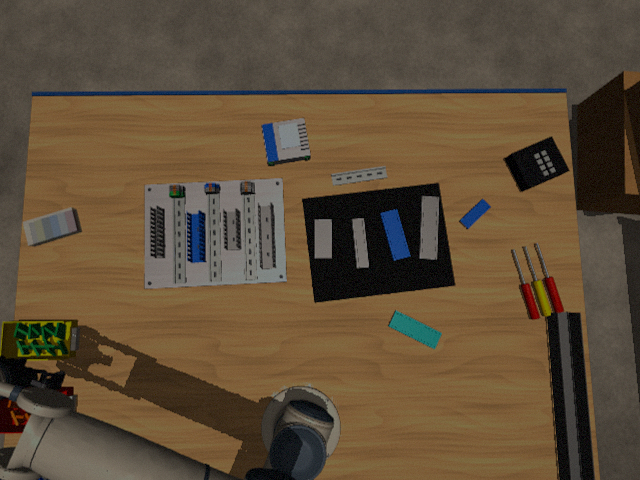

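View pics/side0.png

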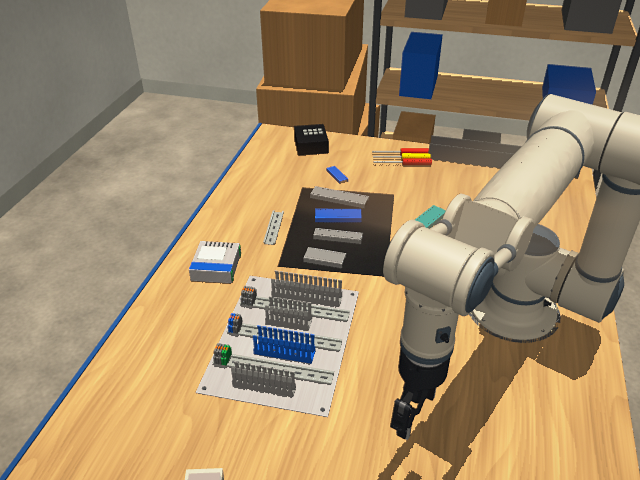

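```bash
cat > h.py <<'E'
import numpy as np, cv2
from station import *
def ray(n,px,z):
    m=camera_model(n);R,t,K=m["R"],m["t"],m["K"]
    px=np.atleast_2d(np.array(px,float)); d=(np.linalg.inv(K)@np.c_[px,np.ones(len(px))].T).T@R
    C=-R.T@t; return (C+d*((z-C[2])/d[:,2])[:,None])[:,:2]
def proj(n,X):
    m=camera_model(n);p=(np.atleast_2d(X)@m["R"].T+m["t"])@m["K"].T;return p[:,:2]/p[:,2:]
def rect(n,mask,z):
    c=np.argwhere(mask)[:,::-1]; r=ray(n,c,z).astype(np.float32)
    (cx,cy),(w,h),a=cv2.minAreaRect(r)
    a=np.radians(a)+(0 if w>h else np.pi/2); a=(a+np.pi/2)%np.pi-np.pi/2
    return np.round([cx,cy,max(w,h),min(w,h),a],3)
E
python3 - <<'E'
from h import *
im={n:camera(n) for n in("top","side")}
for k in("long","short","blue","narrow"):
    for n in im:
        for r in place_of(f"cover_{k}_mid",n)[:3]: print("cover",k,n,np.round(r["pixel"],1),round(r["p"],2),ray(n,r["pixel"],10).round(1))
        for r in place_of(f"duct_{k}_mouth",n)[:3]: print("duct",k,n,np.round(r["pixel"],1),round(r["p"],2),ray(n,r["pixel"],63).round(1))
    for n in im:
        for r in cut_out(f"cover_{k}_mid",n)[:2]: print("cut",k,n,np.round(r["pixel"],1),round(r["p"],2),rect(n,r["region"],18))
cv2.imwrite("pics/a.png",cv2.resize(im["top"][170:310,140:290],None,fx=4,fy=4,interpolation=cv2.INTER_CUBIC))
E
```

```text
duct long top [264.  235.1] 0.66 [[515.4  96.9]]
cover long side [340.9 197. ] 0.84 [[ 534.3 -369. ]]
duct long side [306.5 274.3] 0.88 [[522.2  73.1]]
cut long top [426.4 226.1] 0.79 [ 5.41679e+02 -3.64074e+02  1.81239e+02  5.25530e+01 -6.90000e-02]
cut long top [323.5 238. ] 0.46 [ 5.12416e+02 -6.59410e+01  1.08108e+02  4.78760e+01 -8.00000e-03]
cut long side [340.1 197.3] 0.66 [ 5.38450e+02 -3.58511e+02  1.81578e+02  6.84320e+01 -5.50000e-02]
cut long side [284.7 315.5] 0.23 [5.43868e+02 1.72790e+02 1.23858e+02 9.72220e+01 3.30000e-02]
cover short top [324.1 242.6] 0.76 [[500.  -67.7]]
duct short top [228.3 226.4] 0.8 [[540.2 194.6]]
cover short side [324.5 257.9] 0.96 [[509.5 -63.8]]
duct short side [284.2 306.8] 0.93 [[542.1 201.1]]
cut short top [321.7 239.6] 0.59 [ 5.12429e+02 -6.46820e+01  1.08107e+02  4.53780e+01 -8.00000e-03]
cut short side [323.7 256.5] 0.93 [ 5.09609e+02 -5.82630e+01  1.12968e+02  6.68270e+01  3.00000e-03]
cover blue top [397.  233.6] 0.96 [[ 524.1 -275.2]]
cover blue top [472.4 215.7] 0.74 [[ 574.1 -492.5]]
duct blue top [198.6 237. ] 0.78 [[511.6 274.9]
[... 452 characters left out ...]
2e+02  6.70210e+01  2.64000e-01]
cut blue side [336.1 171.1] 0.44 [ 581.444 -491.094   99.618   44.65    -0.849]
cover narrow top [357.6 242.5] 0.57 [[ 499.5 -162.6]]
duct narrow top [153.7 229.3] 0.6 [[533.8 397.9]]
cover narrow side [334.6 234.8] 0.74 [[ 507.2 -173.3]]
cover narrow side [217.2 262.7] 0.62 [[791.5  30.9]]
cut narrow top [356.5 239.9] 0.75 [ 4.99795e+02 -1.67511e+02  1.40078e+02  3.80480e+01  8.00000e-02]
cut narrow top [284.3 140.9] 0.17 [7.97505e+02 4.01640e+01 1.30558e+02 1.27644e+02 1.66000e-01]
cut narrow side [212.7 261.8] 0.71 [796.643  33.523 172.131 125.688  -1.392]
cut narrow side [333.  235.2] 0.67 [ 4.97181e+02 -1.62219e+02  1.41468e+02  6.03630e+01  2.80000e-02]
```

View pics/a.png

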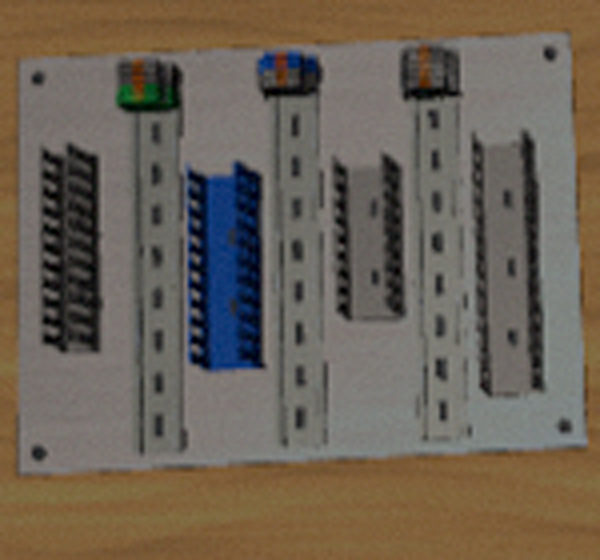

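```bash
cat >> h.py <<'E'
def wire(x,y,a,L,W,zs):
    c,s=np.cos(a),np.sin(a);o=[]
    for w,z in zip(W,zs):
        o.append([[x+c*i*L/2-s*j*w/2,y+s*i*L/2+c*j*w/2,z] for i,j in((1,1),(1,-1),(-1,-1),(-1,1))])
    return np.array(o)
DU={"long":(180,40),"short":(110,40),"blue":(140,40),"narrow":(140,25)}
def overlay(n,im,models,box,f,fn):
    x0,y0,x1,y1=box; v=cv2.resize(im[y0:y1,x0:x1],None,fx=f,fy=f,interpolation=cv2.INTER_CUBIC)
    v=cv2.convertScaleAbs(v,alpha=1.5)
    for w in models:
        for r,col in zip(w,((0,0,255),(0,255,0))):
            p=(proj(n,r)-[x0,y0]+.5)*f
            cv2.polylines(v,[np.int32(p*16)],True,col,1,cv2.LINE_AA,4)
    if fn: cv2.imwrite(fn,v)
    return v
E
python3 - <<'E'
from h import *
for n,pts in (("top",[(20,60),(570,33),(585,445),(20,473)]),):
    print(ray(n,[(140+u/4-.5,170+v/4-.5) for u,v in pts],3).round(1))
G={"long":(515.4,96.9),"short":(537,195),"blue":(512,275),"narrow":(528,372)}
M=[wire(*G[k],0.04,DU[k][0],(DU[k][1],DU[k][1]-6),(3,63)) for k in G]
a=overlay("top",camera("top"),M,(140,170,290,300),4,None)
b=overlay("side",camera("side"),M,(200,265,360,415),4,None)
cv2.imwrite("pics/o1t.png",a);cv2.imwrite("pics/o1s.png",b)
E
```

```text
[[674.6 450.9]
 [691.6  52.5]
 [393.5  41.3]
 [377.2 437.8]]
```

View pics/o1t.png

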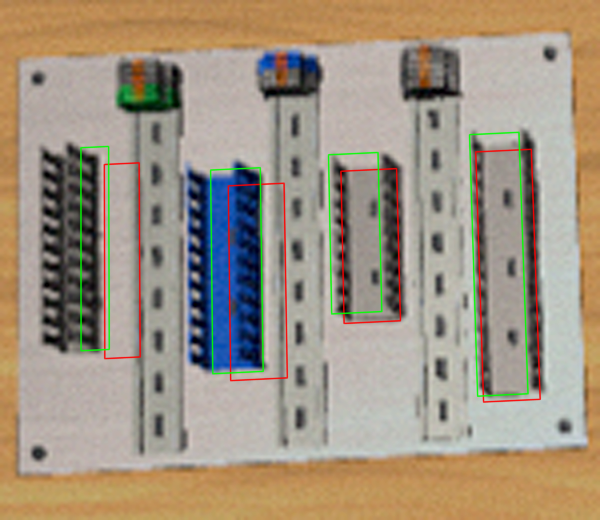

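View pics/o1s.png

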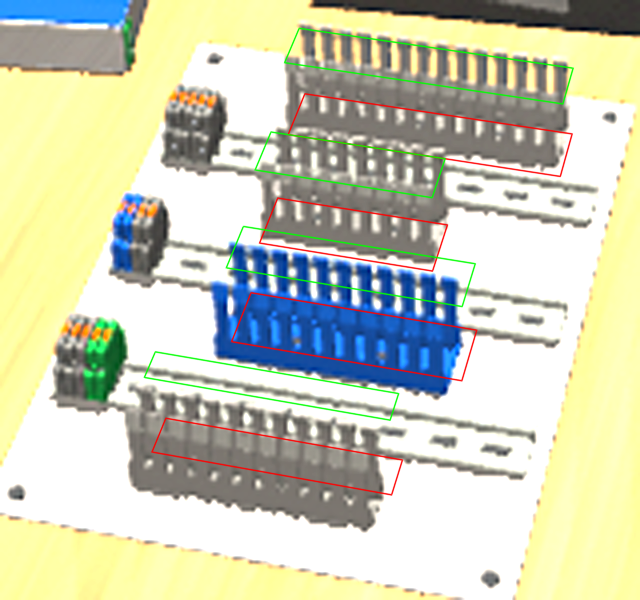

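Run:
```python
from h import *
G={"long":(513.5,96),"short":(535,193),"blue":(516,290),"narrow":(529,398)}
M=[wire(*G[k],0.042,DU[k][0],(DU[k][1],DU[k][1]-6),(3,63)) for k in G]
a=overlay("top",camera("top"),M,(143,195,283,278),5.7,None)
b=overlay("side",camera("side"),M,(222,268,350,400),5,None)
cv2.imwrite("pics/o2t.png",a);cv2.imwrite("pics/o2s.png",b[:600]);print(a.shape,b.shape)
```

```text
(473, 798, 3) (660, 640, 3)
```

View pics/o2t.png

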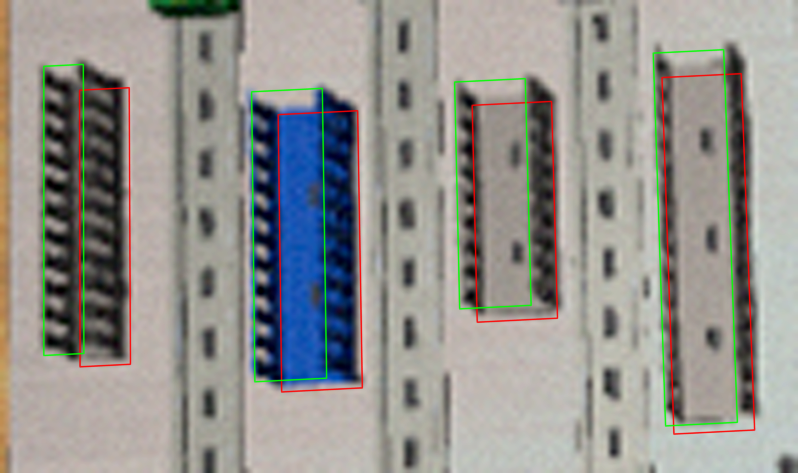

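View pics/o2s.png

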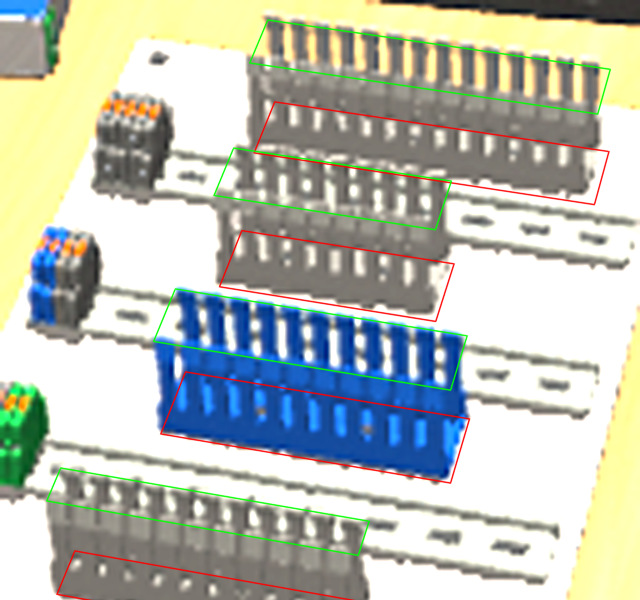

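```bash
cat >> h.py <<'E'
CV={"long":(180,49),"short":(110,49),"blue":(140,49),"narrow":(140,34)}
D={"long":(515.5,96),"short":(537,193),"blue":(518,290),"narrow":(531,398)}
DY=0.042
E
python3 - <<'E'
from h import *
G={"long":(541,-367,-.069),"short":(512,-67,-.01),"blue":(520,-270,.25),"narrow":(499,-168,.07)}
M=[wire(*G[k],CV[k][0],(CV[k][1],)*2,(2,18)) for k in G]
a=overlay("top",camera("top"),M,(300,183,460,270),5,None)
b=overlay("side",camera("side"),M,(290,180,390,275),5,None)
cv2.imwrite("pics/o3t.png",a);cv2.imwrite("pics/o3s.png",b)
E
```

```text
(no output)
```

View pics/o3t.png

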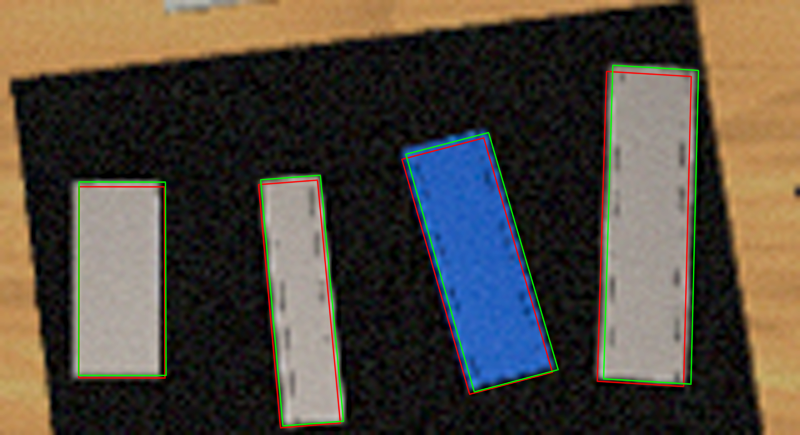

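View pics/o3s.png

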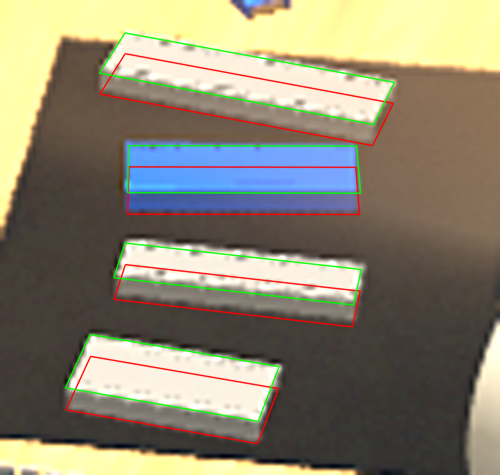

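```bash
cat >> h.py <<'E'
C={"long":(541,-367,-.069),"short":(512,-66.5,-.01),"blue":(520,-270,.25),"narrow":(499,-168,.07)}
def rows(*T):
    "targets (x,y,z,yaw of tool x) -> row numbers from the measured pose; limit with a fraction if outside"
    o=get_obs();R=o["ee_rot"];p=o["ee_pos"]
    print("t",round(o["time"],2),"p",p.round(1),"w",round(o["width"],1),"F",np.round(o["contact_force"],1),"q",np.round(o["joints"],2))
    for x,y,z,a in T:
        W=np.array([[np.cos(a),np.sin(a),0],[np.sin(a),-np.cos(a),0],[0,0,-1]]).T
        s=R.T@(np.array([x,y,z])-p)/200; v=cv2.Rodrigues(R.T@W)[0].ravel()/(np.pi/2)
        print((x,y,z,round(a,3)),s.round(3),v.round(3))
H=np.pi/2
E
python3 -c "
from h import *
rows((400,400,150,H),(400,200,150,H),(512,-66.5,150,H-.01))"
```

```text
t 1.7 p [192.  568.4 209.6] w 85.4 F [-0.4  0.4  0.5] q [ 1.19  0.09  1.23 -0.    1.82 -0.06]
(400, 400, 150, 1.571) [-0.465  1.255  0.298] [ 0.    -0.    -0.207]
(400, 200, 150, 1.571) [-1.413  1.575  0.298] [ 0.    -0.    -0.207]
(512, -66.5, 150, 1.561) [-2.496  2.532  0.298] [ 0.    -0.    -0.201]
```

Request:
carry_out([
  [-0.4,1,0.3,0,0,-0.205,62],
  [-0.4,1,0.3,0,0,-0.205,62],
  [-0.6,1,0.3,0,0,-0.205,62],
  [-1,1,0.3,0,0,-0.205,62],
  [-1,1,0.3,0,0,-0.205,62],
  [-1,1,0.3,0,0,-0.205,62],
  [-1,1,0.3,0,0,-0.205,62],
])

```text
time: 2.58
ee_pos: [317.8, 315.3, 150.2]
ee_rot: [[0.004, 1.0, 0.001], [1.0, -0.004, 0.001], [0.001, 0.001, -1.0]]
contact_force: [0.0, 0.9, 0.4]
width: 61.8
```

```bash
python3 -c "
from h import *
rows((512,-66.5,100,H-.01))"
```

```text
t 2.58 p [317.8 315.3 150.2] w 61.8 F [0.  0.9 0.4] q [ 0.71 -0.33  1.72  0.    1.75 -0.86]
(512, -66.5, 100, 1.561) [-1.905  0.979  0.249] [ 0.001 -0.001  0.004]
```

Request:
carry_out([
  [-0.3,0.3,0,0,0,0,62],
  [-0.6,0.6,0,0,0,0,62],
  [-0.9,0.98,0,0,0,0,62],
  [-1,0.98,0,0,0,0,62],
  [-1,0.98,0,0,0,0,62],
  [-1,0.98,0,0,0,0,62],
])

```text
time: 3.32
ee_pos: [514.4, 113.9, 149.1]
ee_rot: [[0.005, 1.0, -0.001], [1.0, -0.005, -0.0], [-0.0, -0.001, -1.0]]
contact_force: [0.7, 0.2, -0.5]
width: 62.1
```

Request:
carry_out([
  [-0.3,0,0.1,0,0,0,62],
  [-0.6,0,0.2,0,0,0,62],
  [-0.9,0,0.25,0,0,0,62],
  [-0.9,0,0.25,0,0,0,62],
  [-0.9,0,0.25,0,0,0,62],
])

```text
time: 3.95
ee_pos: [512.6, -64.1, 100.0]
ee_rot: [[0.003, 1.0, 0.001], [1.0, -0.003, 0.001], [0.001, 0.001, -1.0]]
contact_force: [-0.6, -0.1, 0.7]
width: 61.9
```

```bash
python3 -c "
from h import *
rows((512,-66.5,40,H-.01),(512,-66.5,2,H-.01))"
```

```text
t 3.95 p [512.6 -64.1 100. ] w 61.9 F [-0.6 -0.1  0.7] q [-0.19 -0.13  1.64  0.    1.63 -1.76]
(512, -66.5, 40, 1.561) [-0.012 -0.003  0.3  ] [ 0.    -0.001  0.005]
(512, -66.5, 2, 1.561) [-0.012 -0.003  0.49 ] [ 0.    -0.001  0.005]
```

Request:
carry_out([
  [-0.012,0,0.2,0,0,0.005,62],
  [-0.012,0,0.35,0,0,0.005,62],
  [-0.012,0,0.45,0,0,0.005,62],
  [-0.012,0,0.49,0,0,0.005,62],
  [-0.012,0,0.49,0,0,0.005,40],
  [-0.012,0,0.49,0,0,0.005,40],
  [-0.012,0,0.49,0,0,0.005,40],
  [-0.012,0,0.49,0,0,0.005,40],
  [-0.012,0,0.49,0,0,0.005,40],
])

```text
time: 5.08
ee_pos: [512.2, -68.3, 1.8]
ee_rot: [[0.012, 1.0, 0.0], [1.0, -0.012, -0.0], [-0.0, 0.0, -1.0]]
contact_force: [0.4, 0.5, 0.2]
width: 39.9
```

Run:
```python
from h import *
print(get_obs()["width"])
a=camera("top")[150:320,270:480];b=camera("side")[160:360,240:480]
f=lambda i:cv2.resize(cv2.convertScaleAbs(i,alpha=1.4),(400,400*i.shape[0]//i.shape[1]),interpolation=cv2.INTER_CUBIC)
a,b=f(a),f(b);h=max(a.shape[0],b.shape[0])
cv2.imwrite("pics/g1.png",np.hstack([cv2.copyMakeBorder(i,0,h-i.shape[0],0,0,0) for i in(a,b)]))
```

```text
39.85640368077683
```

View pics/g1.png

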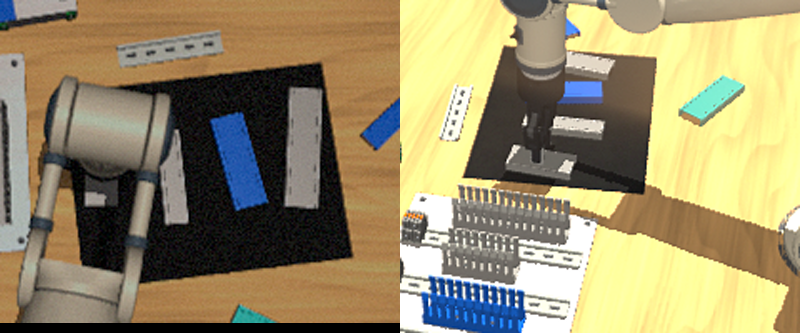

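Request:
carry_out([
  [0,0,0,0,0,0,30],
  [0,0,0,0,0,0,30],
  [0,0,0,0,0,0,30],
])

```text
time: 5.55
ee_pos: [512.1, -68.2, 1.5]
ee_rot: [[0.012, 1.0, -0.0], [1.0, -0.012, 0.0], [0.0, -0.0, -1.0]]
contact_force: [0.5, -0.3, -0.5]
width: 29.9
```

Run:
```python
from h import *
v=camera("side")[205:285,290:400]
cv2.imwrite("pics/g2.png",cv2.resize(cv2.convertScaleAbs(v,alpha=1.8),None,fx=7,fy=7,interpolation=cv2.INTER_CUBIC))
```

```text
(no output)
```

View pics/g2.png

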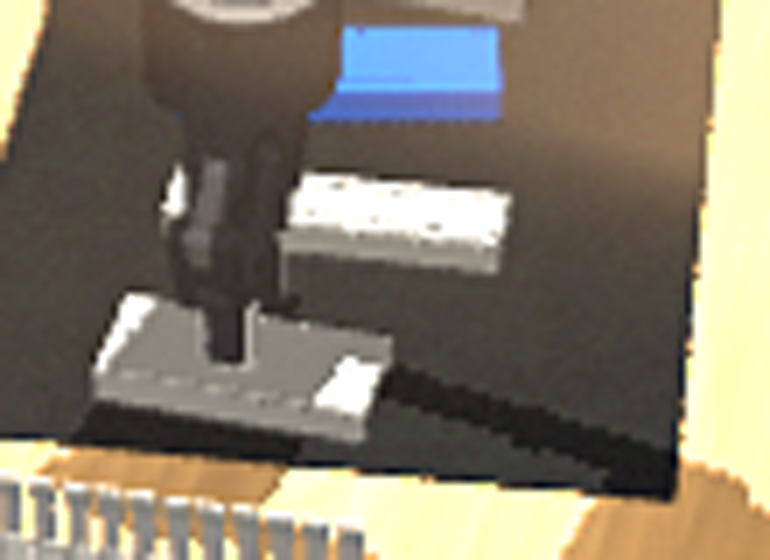

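Run:
```python
from h import *
for z in (0,5,10,15,20,25,30): print(z,proj("side",[[512,-53,z],[512,-45,z]]).round(1).tolist(), ray("side",(322.9,256.7),z).round(1))
```

```text
0 [[322.7, 262.9], [321.9, 264.7]] [[518.2 -79.4]]
5 [[322.7, 261.6], [321.9, 263.4]] [[516.7 -73.6]]
10 [[322.7, 260.2], [321.9, 262.0]] [[515.2 -67.8]]
15 [[322.7, 258.8], [321.9, 260.6]] [[513.7 -61.9]]
20 [[322.7, 257.4], [321.9, 259.2]] [[512.2 -56.1]]
25 [[322.7, 256.0], [321.9, 257.8]] [[510.6 -50.3]]
30 [[322.7, 254.6], [321.9, 256.4]] [[509.1 -44.4]]
```

Request:
carry_out([
  [0,0,0.01,0,0,0,30],
  [0,0,0.01,0,0,0,30],
])

```text
time: 5.85
ee_pos: [511.9, -68.1, -0.7]
ee_rot: [[0.012, 1.0, -0.001], [1.0, -0.012, 0.0], [0.0, -0.001, -1.0]]
contact_force: [0.4, 0.4, 0.6]
width: 29.6
```

Request:
carry_out([
  [0,0,0.015,0,0,0,30],
  [0,0,0.015,0,0,0,30],
])

```text
time: 6.1
ee_pos: [511.8, -68.1, -3.9]
ee_rot: [[0.012, 1.0, -0.001], [1.0, -0.012, 0.0], [0.0, -0.001, -1.0]]
contact_force: [-0.2, 0.5, 0.5]
width: 30.1
```

Request:
carry_out([
  [0,0,0.01,0,0,0,30],
  [0,0,0.02,0,0,0,30],
  [0,0,0.02,0,0,0,30],
])

```text
time: 6.48
ee_pos: [512.2, -68.2, -4.2]
ee_rot: [[0.012, 1.0, 0.001], [1.0, -0.012, -0.0], [-0.0, 0.001, -1.0]]
contact_force: [-9.5, 0.9, 17.2]
width: 29.7
```

Request:
carry_out([
  [0,0,-0.1,0,0,0,30],
  [0,0,-0.2,0,0,0,62],
  [0,0,-0.2,0,0,0,62],
  [0,0,-0.2,0,0,0,62],
  [0,0,-0.2,0,0,0,62],
])

```text
time: 7.1
ee_pos: [511.4, -68.1, 31.4]
ee_rot: [[0.012, 1.0, -0.002], [1.0, -0.012, 0.0], [0.0, -0.002, -1.0]]
contact_force: [0.5, 0.8, -1.1]
width: 62.0
```

Run:
```python
from h import *
rows((512,-66.5,0,H-.01),(512,-66.5,-10,H-.01),(512,-66.5,-18,H-.01))
v=camera("side")[205:285,290:400]
cv2.imwrite("pics/g3.png",cv2.resize(cv2.convertScaleAbs(v,alpha=1.8),None,fx=7,fy=7,interpolation=cv2.INTER_CUBIC))
```

```text
t 7.1 p [511.4 -68.1  31.4] w 62.0 F [ 0.5  0.8 -1.1] q [-0.2  -0.09  1.73  0.    1.51 -1.76]
(512, -66.5, 0, 1.561) [0.008 0.003 0.157] [-0.001 -0.    -0.001]
(512, -66.5, -10, 1.561) [0.008 0.003 0.207] [-0.001 -0.    -0.001]
(512, -66.5, -18, 1.561) [0.008 0.003 0.247] [-0.001 -0.    -0.001]
```

View pics/g3.png

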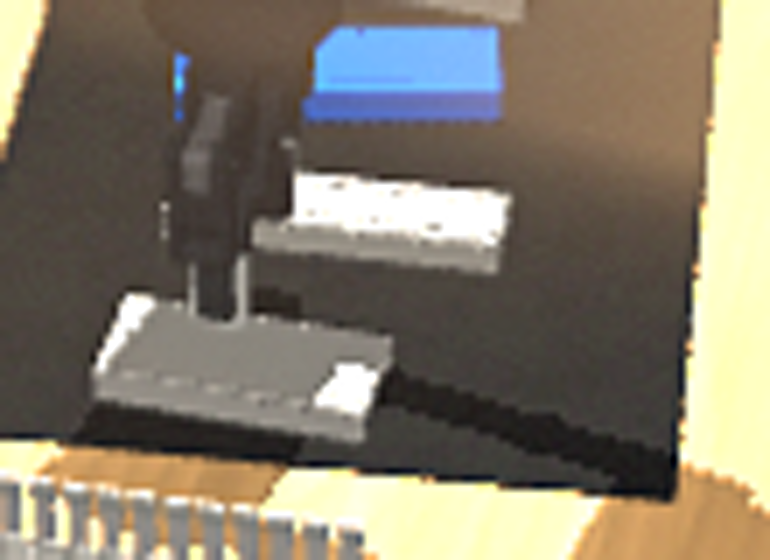

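Request:
carry_out([
  [0.008,0.003,0.08,0,0,0,64],
  [0.008,0.003,0.16,0,0,0,64],
  [0.008,0.003,0.18,0,0,0,64],
  [0.008,0.003,0.195,0,0,0,64],
  [0.008,0.003,0.195,0,0,0,64],
])

```text
time: 7.78
ee_pos: [512.8, -66.6, -6.3]
ee_rot: [[0.012, 1.0, 0.0], [1.0, -0.012, -0.0], [-0.0, 0.0, -1.0]]
contact_force: [-0.3, 0.5, 0.3]
width: 64.0
```

Request:
carry_out([
  [0,0,0.02,0,0,0,64],
  [0,0,0.04,0,0,0,64],
  [0,0,0.05,0,0,0,64],
  [0,0,0.05,0,0,0,64],
])

```text
time: 8.28
ee_pos: [512.5, -66.6, -16.7]
ee_rot: [[0.012, 1.0, -0.0], [1.0, -0.012, 0.0], [0.0, -0.0, -1.0]]
contact_force: [0.3, 0.7, -0.0]
width: 63.9
```

Request:
carry_out([
  [0,0,0,0,0,0,40],
  [0,0,0,0,0,0,40],
  [0,0,0,0,0,0,40],
  [0,0,0,0,0,0,40],
  [0,0,0,0,0,0,40],
])

```text
time: 8.9
ee_pos: [513.1, -66.7, -15.9]
ee_rot: [[0.012, 1.0, 0.001], [1.0, -0.012, -0.0], [-0.0, 0.001, -1.0]]
contact_force: [0.2, 0.3, 5.1]
width: 46.8
```

Request:
carry_out([
  [0,0,-0.15,0,0,0,40],
  [0,0,-0.35,0,0,0,40],
  [0,0,-0.6,0,0,0,40],
  [0,0,-0.6,0,0,0,40],
  [0,0,-0.6,0,0,0,40],
])

```text
time: 9.52
ee_pos: [512.2, -66.5, 102.4]
ee_rot: [[0.012, 1.0, -0.002], [1.0, -0.012, 0.0], [0.0, -0.002, -1.0]]
contact_force: [0.8, -0.1, -0.5]
width: 47.2
```

Run:
```python
from h import *
rows((537,193,104,H+.042))
v=camera("side")[165:285,270:400]
cv2.imwrite("pics/g4.png",cv2.resize(cv2.convertScaleAbs(v,alpha=1.8),None,fx=5,fy=5,interpolation=cv2.INTER_CUBIC))
```

```text
t 9.53 p [512.2 -66.5 102.4] w 47.2 F [ 0.8 -0.1 -0.5] q [-0.19 -0.13  1.64  0.    1.63 -1.75]
(537, 193, 104, 1.613) [ 1.299  0.109 -0.008] [-0.001 -0.    -0.034]
```

View pics/g4.png

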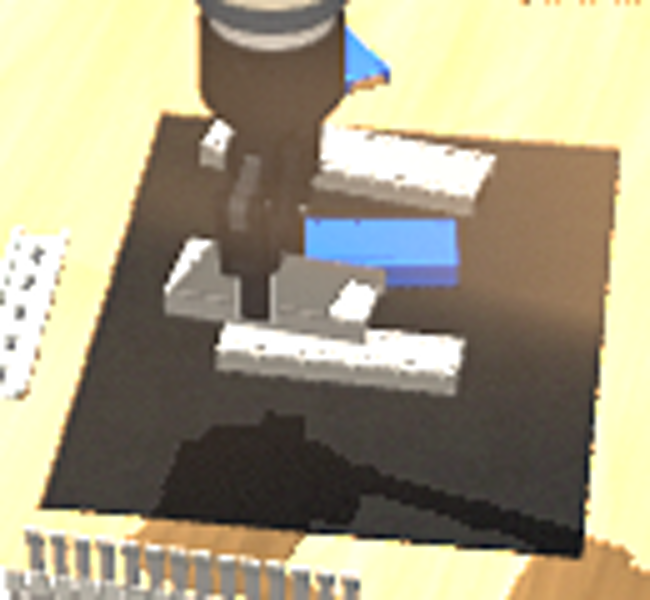

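Request:
carry_out([
  [0.25,0.03,0,0,0,-0.01,40],
  [0.5,0.06,0,0,0,-0.02,40],
  [0.75,0.09,0,0,0,-0.034,40],
  [1,0.11,0,0,0,-0.034,40],
  [1,0.11,0,0,0,-0.034,40],
])

```text
time: 10.2
ee_pos: [535.6, 136.1, 100.9]
ee_rot: [[-0.046, 0.999, -0.004], [0.999, 0.046, 0.0], [0.0, -0.004, -1.0]]
contact_force: [0.2, -0.3, -0.6]
width: 47.7
```

Request:
carry_out([
  [0.15,0,0,0,0,0,40],
  [0.3,0,0,0,0,0,40],
  [0.3,0,0.1,0,0,0,40],
  [0.3,0,0.2,0,0,0,40],
  [0.3,0,0.2,0,0,0,40],
])

```text
time: 10.82
ee_pos: [532.6, 191.2, 59.5]
ee_rot: [[-0.04, 0.999, -0.006], [0.999, 0.04, -0.002], [-0.002, -0.006, -1.0]]
contact_force: [-0.2, 0.2, -0.5]
width: 47.4
```

Run:
```python
from h import *
rows((537,193,45,H+.042),(537,193,32,H+.042))
```

```text
t 10.82 p [532.6 191.2  59.5] w 47.4 F [-0.2  0.2 -0.5] q [ 0.28  0.03  1.56 -0.    1.56 -1.33]
(537, 193, 45, 1.613) [0.008 0.023 0.073] [-0.004  0.001 -0.001]
(537, 193, 32, 1.613) [0.008 0.023 0.138] [-0.004  0.001 -0.001]
```

Request:
carry_out([
  [0.008,0.023,0,-0.004,0,0,40],
  [0.008,0.023,0.04,-0.004,0,0,40],
  [0.008,0.023,0.07,-0.004,0,0,40],
  [0.008,0.023,0.09,-0.004,0,0,40],
  [0.008,0.023,0.1,-0.004,0,0,40],
  [0.008,0.023,0.1,-0.004,0,0,40],
])

```text
time: 11.58
ee_pos: [539.0, 194.8, 43.5]
ee_rot: [[-0.042, 0.999, 0.006], [0.999, 0.042, 0.0], [-0.0, 0.006, -1.0]]
contact_force: [-0.2, 0.1, -0.7]
width: 47.6
```

Request:
carry_out([
  [-0.006,-0.01,0.02,0,0,0,40],
  [-0.006,-0.01,0.04,0,0,0,40],
  [-0.006,-0.01,0.055,0,0,0,40],
  [-0.006,-0.01,0.06,0,0,0,40],
  [-0.006,-0.01,0.06,0,0,0,40],
])

```text
time: 12.2
ee_pos: [537.6, 192.2, 31.7]
ee_rot: [[-0.041, 0.999, 0.007], [0.999, 0.041, -0.002], [-0.002, 0.007, -1.0]]
contact_force: [0.8, -5.7, 2.4]
width: 47.1
```

Request:
carry_out([
  [0,0,0,0,0,0,64],
  [0,0,0,0,0,0,64],
  [0,0,0,0,0,0,64],
  [0,0,-0.1,0,0,0,64],
  [0,0,-0.3,0,0,0,64],
  [0,0,-0.5,0,0,0,64],
  [0,0,-0.5,0,0,0,64],
])

```text
time: 13.08
ee_pos: [538.8, 194.4, 138.2]
ee_rot: [[-0.042, 0.999, 0.016], [0.999, 0.042, 0.003], [0.003, 0.016, -1.0]]
contact_force: [-0.3, -0.1, 0.5]
width: 64.2
```

Run:
```python
from h import *
rows((499,-168,130,H+.07))
w=wire(*D["short"],.042,110,(49,49),(49.5,65.5))
b=overlay("side",camera("side"),[w],(200,210,360,360),4,None)
cv2.imwrite("pics/g5.png",b)
```

```text
t 13.07 p [538.8 194.4 138.2] w 64.2 F [-0.3 -0.1  0.5] q [ 0.29 -0.    1.45 -0.    1.67 -1.33]
(499, -168, 130, 1.641) [-1.802 -0.276  0.032] [ 0.01  -0.001 -0.018]
```

View pics/g5.png

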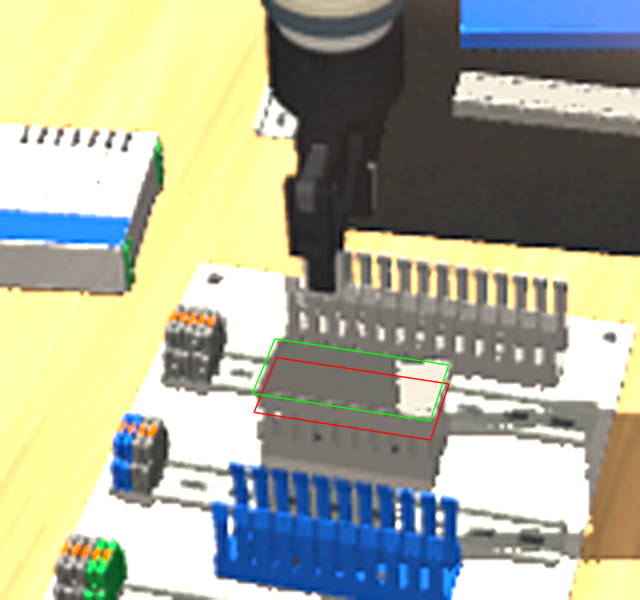

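Request:
carry_out([
  [-0.25,-0.05,0,0.01,0,-0.01,50],
  [-0.5,-0.1,0,0.01,0,-0.018,50],
  [-0.75,-0.14,0,0.01,0,-0.018,50],
  [-1,-0.15,0,0.01,0,-0.018,50],
  [-1,-0.15,0,0.01,0,-0.018,50],
])

```text
time: 13.75
ee_pos: [514.2, -10.4, 130.5]
ee_rot: [[-0.065, 0.998, -0.011], [0.998, 0.065, -0.001], [-0.001, -0.011, -1.0]]
contact_force: [0.5, -0.2, -0.5]
width: 49.7
```

Request:
carry_out([
  [-0.25,-0.05,0,0,0,0,50],
  [-0.5,-0.1,0,0,0,0,50],
  [-0.8,-0.13,0.1,0,0,0,50],
  [-0.8,-0.13,0.3,0,0,0,50],
  [-0.8,-0.13,0.4,0,0,0,50],
  [-0.8,-0.13,0.4,0,0,0,50],
])

```text
time: 14.5
ee_pos: [498.4, -167.4, 49.5]
ee_rot: [[-0.071, 0.997, -0.013], [0.997, 0.071, 0.001], [0.002, -0.013, -1.0]]
contact_force: [-0.1, 0.9, -0.2]
width: 49.9
```

Run:
```python
from h import *
rows((499,-168,-14,H+.07))
```

```text
t 14.5 p [ 498.4 -167.4   49.5] w 49.9 F [-0.1  0.9 -0.2] q [-0.39 -0.07  1.67 -0.    1.55 -2.03]
(499, -168, -14, 1.641) [-0.004  0.007  0.318] [-0.008 -0.001  0.001]
```

Request:
carry_out([
  [-0.004,0.005,0.1,-0.007,0,0,50],
  [-0.004,0.005,0.2,-0.007,0,0,50],
  [-0.004,0.005,0.28,-0.007,0,0,50],
  [-0.004,0.005,0.318,-0.007,0,0,50],
  [-0.004,0.005,0.318,-0.007,0,0,50],
  [-0.004,0.005,0.318,-0.007,0,0,25],
  [-0.004,0.005,0.318,-0.007,0,0,25],
  [-0.004,0.005,0.318,-0.007,0,0,25],
  [-0.004,0.005,0.318,-0.007,0,0,25],
  [-0.004,0.005,0.318,-0.007,0,0,25],
])

```text
time: 15.75
ee_pos: [500.6, -170.1, -10.9]
ee_rot: [[-0.07, 0.998, 0.003], [0.998, 0.07, -0.001], [-0.001, 0.003, -1.0]]
contact_force: [-0.4, -0.2, 5.8]
width: 31.8
```

Request:
carry_out([
  [0,0,-0.15,0,0,0,25],
  [0,0,-0.35,0,0,0,25],
  [0,0,-0.6,0,0,0,25],
  [0.2,0,-0.65,0,0,0,25],
  [0.45,0,-0.65,0,0,0.01,25],
  [0.7,0,-0.65,0,0,0.018,25],
  [1,0,-0.65,0,0,0.018,25],
  [1,0,-0.65,0,0,0.018,25],
])

```text
time: 16.75
ee_pos: [484.9, 33.3, 117.6]
ee_rot: [[-0.048, 0.999, 0.001], [0.999, 0.048, 0.001], [0.001, 0.001, -1.0]]
contact_force: [0.6, -0.5, -0.1]
width: 32.0
```

Run:
```python
from h import *
rows((531,398,119,H+.042))
```

```text
t 16.75 p [484.9  33.3 117.6] w 32.0 F [ 0.6 -0.5 -0.1] q [-0.   -0.22  1.69  0.    1.67 -1.62]
(531, 398, 119, 1.613) [ 1.81   0.317 -0.005] [ 0.    -0.001  0.004]
```

Request:
carry_out([
  [0.25,0.05,0,0,0,0.004,25],
  [0.5,0.1,0,0,0,0.004,25],
  [0.75,0.15,0,0,0,0.004,25],
  [1,0.2,0,0,0,0.004,25],
  [1,0.2,0,0,0,0.004,25],
])

```text
time: 17.38
ee_pos: [517.3, 233.1, 116.9]
ee_rot: [[-0.039, 0.999, -0.0], [0.999, 0.039, -0.0], [-0.0, -0.0, -1.0]]
contact_force: [0.2, -0.5, -1.4]
width: 32.3
```

Request:
carry_out([
  [0.25,0.05,0,0,0,0,25],
  [0.5,0.1,0,0,0,0,25],
  [0.8,0.115,0,0,0,0,25],
  [0.8,0.115,0.1,0,0,0,25],
  [0.8,0.115,0.25,0,0,0,25],
  [0.8,0.115,0.25,0,0,0,25],
  [0.8,0.115,0.25,0,0,0,25],
])

```text
time: 18.25
ee_pos: [535.4, 390.6, 69.0]
ee_rot: [[-0.034, 0.999, 0.002], [0.999, 0.034, 0.0], [-0.0, 0.002, -1.0]]
contact_force: [-0.9, -0.9, 0.4]
width: 31.9
```

Run:
```python
from h import *
rows((531,398,36,H+.042))
```

```text
t 18.25 p [535.4 390.6  69. ] w 31.9 F [-0.9 -0.9  0.4] q [ 0.58  0.27  1.27 -0.    1.59 -1.03]
(531, 398, 36, 1.613) [ 0.038 -0.021  0.165] [ 0.001  0.    -0.005]
```

Request:
carry_out([
  [0.038,-0.021,0,0,0,-0.005,25],
  [0.038,-0.021,0,0,0,-0.005,25],
  [0.038,-0.021,0.04,0,0,-0.005,25],
  [0.038,-0.021,0.07,0,0,-0.005,25],
  [0.038,-0.021,0.09,0,0,-0.005,25],
  [0.038,-0.021,0.09,0,0,-0.005,25],
])

```text
time: 19.0
ee_pos: [529.9, 399.1, 49.2]
ee_rot: [[-0.043, 0.999, 0.0], [0.999, 0.043, -0.001], [-0.001, 0.0, -1.0]]
contact_force: [0.1, 0.2, -0.6]
width: 31.6
```

Request:
carry_out([
  [-0.004,0.004,0.02,0,0,0,25],
  [-0.004,0.004,0.04,0,0,0,25],
  [-0.004,0.004,0.055,0,0,0,25],
  [-0.004,0.004,0.07,0,0,0,25],
  [-0.004,0.004,0.07,0,0,0,25],
])

```text
time: 19.62
ee_pos: [531.2, 398.7, 36.5]
ee_rot: [[-0.043, 0.999, 0.002], [0.999, 0.043, 0.0], [0.0, 0.002, -1.0]]
contact_force: [-0.4, -0.4, 2.4]
width: 31.9
```

Request:
carry_out([
  [0,0,0,0,0,0,50],
  [0,0,0,0,0,0,50],
  [0,0,0,0,0,0,50],
  [0,0,-0.1,0,0,0,50],
  [0,0,-0.3,0,0,0,50],
  [0,0,-0.5,0,0,0,62],
  [-0.3,0,-0.5,0,0,0,62],
  [-0.6,0,-0.5,0,0,0,62],
  [-1,0,-0.5,0,0,0,62],
  [-1,0,-0.5,0,0,0,62],
])

```text
time: 20.88
ee_pos: [540.2, 195.8, 138.3]
ee_rot: [[-0.04, 0.999, 0.004], [0.999, 0.04, 0.0], [0.0, 0.004, -1.0]]
contact_force: [0.2, -0.2, 0.7]
width: 62.1
```

Run:
```python
from h import *
rows((520,-270,140,H+.25))
```

```text
t 20.88 p [540.2 195.8 138.3] w 62.1 F [ 0.2 -0.2  0.7] q [ 0.29  0.02  1.43 -0.    1.69 -1.32]
(520, -270, 140, 1.821) [-2.323 -0.193 -0.009] [ 0.003  0.    -0.134]
```

Request:
carry_out([
  [-0.25,0,0,0,0,-0.03,64],
  [-0.5,-0.02,0,0,0,-0.06,64],
  [-0.75,-0.04,0,0,0,-0.1,64],
  [-1,-0.08,0,0,0,-0.134,64],
  [-1,-0.08,0,0,0,-0.134,64],
])

```text
time: 21.5
ee_pos: [532.5, -4.0, 137.5]
ee_rot: [[-0.248, 0.969, 0.003], [0.969, 0.248, -0.0], [-0.001, 0.003, -1.0]]
contact_force: [-0.0, 1.1, 0.8]
width: 64.3
```

Run:
```python
from h import *
rows((520,-270,140,H+.25))
```

```text
t 21.5 p [532.5  -4.  137.5] w 64.3 F [-0.   1.1  0.8] q [-0.07 -0.1   1.55 -0.    1.69 -1.89]
(520, -270, 140, 1.821) [-1.273 -0.39  -0.012] [0.002 0.001 0.   ]
```

Request:
carry_out([
  [-0.25,-0.08,0,0,0,0,64],
  [-0.5,-0.16,0,0,0,0,64],
  [-0.75,-0.24,0,0,0,0,64],
  [-1,-0.32,0,0,0,0,64],
  [-1,-0.39,0,0,0,0,64],
  [-1,-0.39,0,0,0,0,64],
])

```text
time: 22.25
ee_pos: [507.2, -213.9, 136.7]
ee_rot: [[-0.251, 0.968, 0.002], [0.968, 0.251, 0.001], [0.0, 0.003, -1.0]]
contact_force: [0.1, 1.4, 0.6]
width: 63.9
```

Request:
carry_out([
  [-0.15,0,0,0,0,0,64],
  [-0.27,0,0.1,0,0,0,64],
  [-0.27,0,0.3,0,0,0,64],
  [-0.27,0,0.45,0,0,0,64],
  [-0.27,0,0.45,0,0,0,64],
  [-0.27,0,0.45,0,0,0,64],
])

```text
time: 23.0
ee_pos: [522.0, -266.3, 47.9]
ee_rot: [[-0.253, 0.968, 0.004], [0.968, 0.253, -0.001], [-0.002, 0.003, -1.0]]
contact_force: [0.2, -0.1, 1.4]
width: 64.2
```

Run:
```python
from h import *
rows((520,-270,-17,H+.25))
```

```text
t 23.0 p [ 522.  -266.3   47.9] w 64.2 F [ 0.2 -0.1  1.4] q [-0.53  0.08  1.53  0.    1.53 -2.36]
(520, -270, -17, 1.821) [-0.015 -0.015  0.325] [0.002 0.001 0.003]
```

Request:
carry_out([
  [-0.015,-0.015,0.1,0,0,0,64],
  [-0.015,-0.015,0.2,0,0,0,64],
  [-0.015,-0.015,0.28,0,0,0,64],
  [-0.015,-0.015,0.323,0,0,0,64],
  [-0.015,-0.015,0.323,0,0,0,64],
  [-0.015,-0.015,0.323,0,0,0,40],
  [-0.015,-0.015,0.323,0,0,0,40],
  [-0.015,-0.015,0.323,0,0,0,40],
  [-0.015,-0.015,0.323,0,0,0,40],
  [-0.015,-0.015,0.323,0,0,0,40],
])

```text
time: 24.25
ee_pos: [519.3, -271.1, -17.6]
ee_rot: [[-0.251, 0.968, 0.003], [0.968, 0.251, -0.001], [-0.002, 0.003, -1.0]]
contact_force: [-0.0, -0.1, 5.4]
width: 47.5
```

Request:
carry_out([
  [0,0,-0.15,0,0,0,40],
  [0,0,-0.35,0,0,0,40],
  [0,0,-0.6,0,0,0,40],
  [0.2,0.05,-0.65,0,0,0,40],
  [0.45,0.11,-0.65,0,0,0.05,40],
  [0.7,0.18,-0.65,0,0,0.1,40],
  [1,0.25,-0.65,0,0,0.132,40],
  [1,0.25,-0.65,0,0,0.132,40],
])

```text
time: 25.25
ee_pos: [516.2, -60.7, 111.0]
ee_rot: [[-0.052, 0.999, 0.001], [0.999, 0.052, 0.002], [0.002, 0.001, -1.0]]
contact_force: [-0.1, -1.1, -0.4]
width: 47.0
```

Run:
```python
from h import *
rows((518,290,113,H+.042))
```

```text
t 25.25 p [516.2 -60.7 111. ] w 47.0 F [-0.1 -1.1 -0.4] q [-0.18 -0.12  1.62  0.    1.65 -1.81]
(518, 290, 113, 1.613) [ 1.751  0.1   -0.007] [ 0.    -0.001  0.006]
```

Request:
carry_out([
  [0.25,0.01,0,0,0,0.006,40],
  [0.5,0.03,0,0,0,0.006,40],
  [0.75,0.04,0,0,0,0.006,40],
  [1,0.06,0,0,0,0.006,40],
  [1,0.06,0,0,0,0.006,40],
])

```text
time: 25.88
ee_pos: [519.0, 137.8, 110.7]
ee_rot: [[-0.041, 0.999, 0.0], [0.999, 0.041, 0.0], [0.0, 0.0, -1.0]]
contact_force: [-0.1, 0.6, -0.4]
width: 47.2
```

Request:
carry_out([
  [0.25,0.02,0,0,0,0,40],
  [0.5,0.03,0,0,0,0,40],
  [0.75,0.04,0,0,0,0,40],
  [0.75,0.04,0.1,0,0,0,40],
  [0.75,0.04,0.24,0,0,0,40],
  [0.75,0.04,0.24,0,0,0,40],
  [0.75,0.04,0.24,0,0,0,40],
])

```text
time: 26.75
ee_pos: [522.4, 284.6, 64.0]
ee_rot: [[-0.036, 0.999, 0.002], [0.999, 0.036, -0.0], [-0.0, 0.002, -1.0]]
contact_force: [-0.7, 0.2, 0.6]
width: 47.3
```

Run:
```python
from h import *
rows((518,290,31,H+.042))
```

```text
t 26.75 p [522.4 284.6  64. ] w 47.3 F [-0.7  0.2  0.6] q [ 0.44  0.1   1.48 -0.    1.56 -1.16]
(518, 290, 31, 1.613) [ 0.028 -0.021  0.165] [ 0.001  0.    -0.004]
```

Request:
carry_out([
  [0.028,-0.021,0,0,0,-0.004,40],
  [0.028,-0.021,0,0,0,-0.004,40],
  [0.028,-0.021,0.04,0,0,-0.004,40],
  [0.028,-0.021,0.07,0,0,-0.004,40],
  [0.028,-0.021,0.09,0,0,-0.004,40],
  [0.028,-0.021,0.09,0,0,-0.004,40],
])

```text
time: 27.5
ee_pos: [517.1, 291.2, 44.7]
ee_rot: [[-0.043, 0.999, 0.0], [0.999, 0.043, -0.0], [-0.0, 0.0, -1.0]]
contact_force: [-0.8, 1.2, -0.7]
width: 47.6
```

Request:
carry_out([
  [-0.004,0.003,0.02,0,0,0,40],
  [-0.004,0.003,0.04,0,0,0,40],
  [-0.004,0.003,0.055,0,0,0,40],
  [-0.004,0.003,0.07,0,0,0,40],
  [-0.004,0.003,0.07,0,0,0,40],
])

```text
time: 28.12
ee_pos: [517.9, 290.5, 31.1]
ee_rot: [[-0.043, 0.999, 0.001], [0.999, 0.043, -0.0], [-0.0, 0.001, -1.0]]
contact_force: [0.3, -0.5, -0.4]
width: 47.3
```

Request:
carry_out([
  [0,0,0,0,0,0,64],
  [0,0,0,0,0,0,64],
  [0,0,0,0,0,0,64],
  [0,0,-0.1,0,0,0,64],
  [0,0,-0.3,0,0,0,64],
  [0,0,-0.55,0,0,0,64],
  [-0.3,0,-0.55,0,0,0.02,64],
  [-0.6,0,-0.55,0,0,0.04,64],
  [-1,0,-0.55,0,0,0.07,64],
  [-1,0,-0.55,0,0,0.07,64],
])

```text
time: 29.38
ee_pos: [527.0, 87.7, 143.5]
ee_rot: [[0.071, 0.998, 0.004], [0.998, -0.071, -0.0], [-0.0, 0.004, -1.0]]
contact_force: [0.2, 0.2, -0.5]
width: 63.9
```

Run:
```python
from h import *
rows((541,-367,140,H-.069))
```

```text
t 29.38 p [527.   87.7 143.5] w 63.9 F [ 0.2  0.2 -0.5] q [ 0.1  -0.09  1.53 -0.    1.7  -1.4 ]
(541, -367, 140, 1.502) [-2.263  0.23   0.019] [ 0.003  0.    -0.001]
```

Request:
carry_out([
  [-0.25,0.02,0,0,0,0,64],
  [-0.5,0.05,0,0,0,0,64],
  [-0.75,0.08,0,0,0,0,64],
  [-1,0.1,0,0,0,0,64],
  [-1,0.1,0,0,0,0,64],
])

```text
time: 30.0
ee_pos: [533.4, -112.6, 142.5]
ee_rot: [[0.07, 0.998, 0.002], [0.998, -0.07, -0.001], [-0.0, 0.002, -1.0]]
contact_force: [0.2, 0.5, -0.3]
width: 64.0
```

Request:
carry_out([
  [-0.25,0.02,0,0,0,0,64],
  [-0.5,0.05,0,0,0,0,64],
  [-0.75,0.08,0,0,0,0,64],
  [-1,0.1,0,0,0,0,64],
  [-1,0.1,0,0,0,0,64],
])

```text
time: 30.62
ee_pos: [540.0, -312.7, 141.5]
ee_rot: [[0.069, 0.998, 0.001], [0.998, -0.069, 0.0], [0.0, 0.001, -1.0]]
contact_force: [-0.5, 1.1, 0.4]
width: 64.0
```

Request:
carry_out([
  [-0.15,0.02,0,0,0,0,64],
  [-0.27,0.03,0.1,0,0,0,64],
  [-0.27,0.03,0.3,0,0,0,64],
  [-0.27,0.03,0.45,0,0,0,64],
  [-0.27,0.03,0.45,0,0,0,64],
  [-0.27,0.03,0.45,0,0,0,64],
])

```text
time: 31.38
ee_pos: [543.7, -364.5, 53.7]
ee_rot: [[0.065, 0.998, 0.004], [0.998, -0.065, -0.001], [-0.001, 0.004, -1.0]]
contact_force: [0.2, -0.1, 1.4]
width: 63.9
```

Run:
```python
from h import *
rows((541,-367,-17,H-.069))
```

```text
t 31.38 p [ 543.7 -364.5   53.7] w 63.9 F [ 0.2 -0.1  1.4] q [-0.64  0.26  1.32  0.    1.56 -2.15]
(541, -367, -17, 1.502) [-0.013 -0.014  0.353] [0.002 0.    0.002]
```

Request:
carry_out([
  [-0.013,-0.012,0.1,0,0,0,64],
  [-0.013,-0.012,0.2,0,0,0,64],
  [-0.013,-0.012,0.3,0,0,0,64],
  [-0.013,-0.012,0.35,0,0,0,64],
  [-0.013,-0.012,0.35,0,0,0,64],
  [-0.013,-0.012,0.35,0,0,0,40],
  [-0.013,-0.012,0.35,0,0,0,40],
  [-0.013,-0.012,0.35,0,0,0,40],
  [-0.013,-0.012,0.35,0,0,0,40],
  [-0.013,-0.012,0.35,0,0,0,40],
])

```text
time: 32.62
ee_pos: [540.5, -368.1, -17.5]
ee_rot: [[0.067, 0.998, 0.003], [0.998, -0.067, -0.001], [-0.001, 0.003, -1.0]]
contact_force: [0.0, -0.3, 5.8]
width: 47.2
```

Target (515.5, 96).

Request:
carry_out([
  [0,0,-0.15,0,0,0,40],
  [0,0,-0.35,0,0,0,40],
  [0,0,-0.6,0,0,0,40],
  [0.2,-0.02,-0.65,0,0,0,40],
  [0.45,-0.04,-0.65,0,0,-0.03,40],
  [0.7,-0.06,-0.65,0,0,-0.07,40],
  [1,-0.08,-0.65,0,0,-0.07,40],
  [1,-0.08,-0.65,0,0,-0.07,40],
])

```text
time: 33.62
ee_pos: [536.9, -163.2, 110.9]
ee_rot: [[-0.048, 0.999, 0.001], [0.999, 0.048, 0.002], [0.002, 0.001, -1.0]]
contact_force: [0.1, -0.2, -0.6]
width: 47.0
```

Run:
```python
from h import *
rows((515.5,96,113,H+.042))
```

```text
t 33.62 p [ 536.9 -163.2  110.9] w 47.0 F [ 0.1 -0.2 -0.6] q [-0.36 -0.01  1.51  0.    1.64 -1.98]
(515.5, 96, 113, 1.613) [ 1.3   -0.044 -0.008] [ 0.001 -0.001  0.004]
```

Request:
carry_out([
  [0.25,-0.01,0,0,0,0.004,40],
  [0.5,-0.02,0,0,0,0.004,40],
  [0.75,-0.03,0,0,0,0.004,40],
  [1,-0.04,0,0,0,0.004,40],
  [1,-0.04,0,0,0,0.004,40],
])

```text
time: 34.25
ee_pos: [520.0, 34.5, 110.9]
ee_rot: [[-0.041, 0.999, 0.001], [0.999, 0.041, 0.001], [0.001, 0.001, -1.0]]
contact_force: [0.4, -1.0, -0.6]
width: 46.9
```

Request:
carry_out([
  [0.2,0,0,0,0,0,40],
  [0.3,0,0,0,0,0,40],
  [0.3,0,0.1,0,0,0,40],
  [0.3,0,0.24,0,0,0,40],
  [0.3,0,0.24,0,0,0,40],
  [0.3,0,0.24,0,0,0,40],
])

```text
time: 35.0
ee_pos: [518.5, 91.2, 63.5]
ee_rot: [[-0.036, 0.999, 0.001], [0.999, 0.036, -0.0], [-0.0, 0.001, -1.0]]
contact_force: [-0.5, -0.2, -0.4]
width: 47.4
```

Run:
```python
from h import *
rows((515.5,96,31,H+.042))
```

```text
t 35.0 p [518.5  91.2  63.5] w 47.4 F [-0.5 -0.2 -0.4] q [ 0.11 -0.09  1.67 -0.    1.56 -1.5 ]
(515.5, 96, 31, 1.613) [ 0.024 -0.014  0.163] [ 0.001  0.    -0.004]
```

Request:
carry_out([
  [0.024,-0.014,0,0,0,-0.004,40],
  [0.024,-0.014,0,0,0,-0.004,40],
  [0.024,-0.014,0.04,0,0,-0.004,40],
  [0.024,-0.014,0.07,0,0,-0.004,40],
  [0.024,-0.014,0.09,0,0,-0.004,40],
  [0.024,-0.014,0.09,0,0,-0.004,40],
])

```text
time: 35.75
ee_pos: [515.0, 97.0, 44.8]
ee_rot: [[-0.043, 0.999, 0.0], [0.999, 0.043, -0.0], [-0.0, 0.0, -1.0]]
contact_force: [-0.3, 0.0, -0.3]
width: 47.5
```

Request:
carry_out([
  [0,0,0.02,0,0,0,40],
  [0,0,0.04,0,0,0,40],
  [0,0,0.055,0,0,0,40],
  [0,0,0.07,0,0,0,40],
  [0,0,0.07,0,0,0,40],
])

```text
time: 36.38
ee_pos: [516.2, 94.7, 32.2]
ee_rot: [[-0.043, 0.999, 0.003], [0.999, 0.043, -0.004], [-0.004, 0.003, -1.0]]
contact_force: [1.3, -9.0, 3.3]
width: 47.1
```

Request:
carry_out([
  [0,0,0,0,0,0,64],
  [0,0,0,0,0,0,64],
  [0,0,0,0,0,0,64],
  [0,0,-0.1,0,0,0,64],
  [0,0,-0.3,0,0,0,64],
  [0,0,-0.6,0,0,0,64],
  [-0.3,0,-0.6,0,0,0,64],
  [-0.6,0,-0.6,0,0,0,64],
  [-1,-0.2,-0.6,0,0,0,64],
  [-1,-0.4,-0.6,0,0,0,64],
  [-1,-0.4,-0.6,0,0,0,64],
])

```text
time: 37.75
ee_pos: [442.0, -108.0, 153.0]
ee_rot: [[-0.039, 0.999, 0.003], [0.999, 0.039, -0.001], [-0.001, 0.003, -1.0]]
contact_force: [1.2, 0.4, 1.2]
width: 64.3
```

Request:
carry_out([
  [-0.3,0,0,0,0,0,64],
  [-0.6,0,0,0,0,0,64],
  [-1,0,0,0,0,0,64],
  [-1,0,0,0,0,0,64],
  [-1,0,0,0,0,0,64],
])

```text
time: 38.38
ee_pos: [453.1, -306.3, 151.7]
ee_rot: [[-0.042, 0.999, 0.002], [0.999, 0.042, 0.001], [0.001, 0.002, -1.0]]
contact_force: [-0.4, 0.6, 0.5]
width: 64.2
```

Run:
```python
from h import *
rows()
M=[wire(*D[k],.042,CV[k][0],(CV[k][1],)*2,(49.5,65.5)) for k in D]
a=overlay("top",camera("top"),M,(140,190,290,285),4.6,None)
b=overlay("side",camera("side"),M,(210,265,355,405),4.2,None)
cv2.imwrite("pics/e1.png",a);cv2.imwrite("pics/e2.png",b)
```

```text
t 38.38 p [ 453.1 -306.3  151.7] w 64.2 F [-0.4  0.6  0.5] q [-0.66 -0.06  1.48  0.    1.71 -2.27]
```

View pics/e2.png

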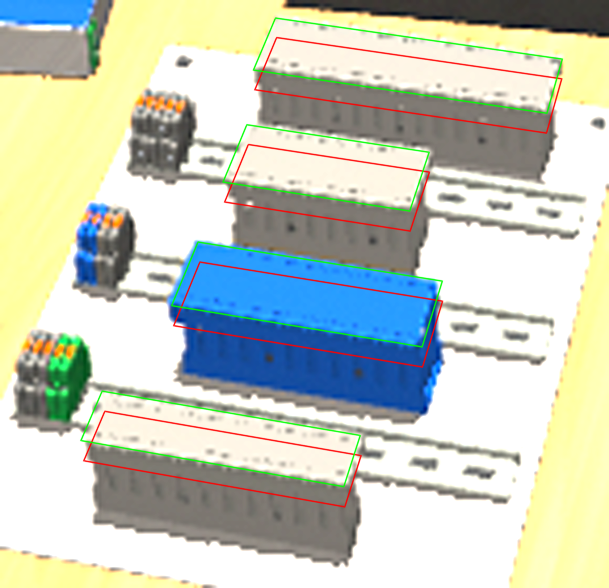

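View pics/e1.png

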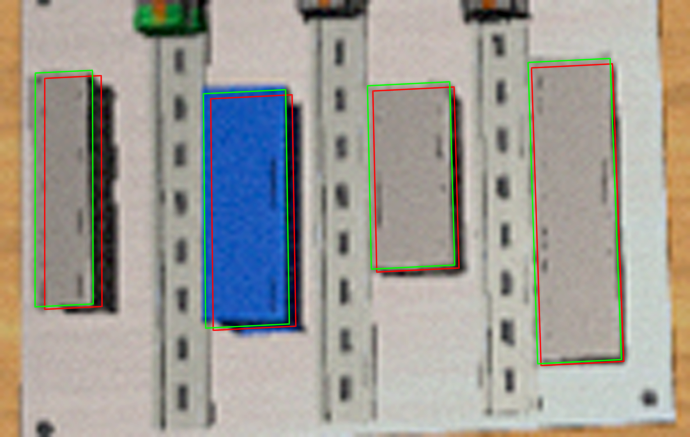

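```bash
python3 -c "
from station import *
print(close_job())"
```

```text
the job is handed in; nothing more can be done
None
```

All four covers are on their own ducts (short, narrow, blue, then long), and I handed the job in at about 38 s of the 122 s. No verdict is reported.

- **Final position:** in both cameras the cover tops match the outlines predicted for seated covers to about 1–3 mm. The blue cover is the furthest off, about 2–3 mm along its length. All look level and parallel to the ducts. The arm is clear and touching nothing.
- **Bystanders:** the arm never went near the power supply or the rail offcut. I did not measure their positions again at the end.
- **First grasp missed:** the fingers closed above the short cover. They were about 20 mm higher than the reported TCP height implied. I confirmed this from a side picture and a light touch on the cover (17 N), lowered the grasps to match, and had no more misses.
- **Checks that disagreed:**
  - The networks' positions for the duct mouths were off by up to about 25 mm between cameras, so I used outlines fitted by eye instead.
  - The short and long covers met 6–9 N of side force as they went over the walls.
  - The closed width read about 47 mm for the 49 mm covers and 32 mm for the 34 mm one.

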